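Lock the moisture tester's lid with its curved hook

TASK

Lock the lid of the moisture tester: pick up the curved locking hook from the counter, swing its point round through the upright brass ring on the tester's deck, and push it on round until the point butts against the steel keeper under its little hood. Press it home there with about 8 N for a moment, never forcing the hook against the ring or the keeper with more than 15 N, then let go, leaving the hook standing on the deck with its point still against the keeper, and leave the other things on the counter where they are.

Things in the scene. Friction and masses are not known exactly. Their poses are not given: they have to be found in the camera images.
- tester: Green moisture tester, fixed. Flat deck, top 50 mm above the counter, x -110 to 110, y -120 to 110 mm; beyond y = 110 a 170 mm tall tower with side crank. Origin: on the counter, straight below the centre of the circle (radius 50 mm) that the locked hook's wire follows. z up; the ring stands at x = 50 mm, and the steel keeper on the same circle beyond it.
- ring (a point): Centre of the upright brass ring on the deck, 14 mm above the deck. Hole 12 mm across, tube 5 mm thick, ring's top 25 mm above the deck. Axes as the tester's; the hole runs along y. The hook's point enters going to +y, anticlockwise seen from above about the tester's origin.
- hook_grip (a point): Middle of the hook's upright wooden paddle handle, 14 (x) x 30 (y) mm, 20 to 68 mm above the hook's underside; this point is 46 mm above it. Under it a brass foot, a disc 40 mm across, 20 tall, on which the hook stands. Hook about 130 g. z up; x is the way the wire leaves the handle.
- hook_tip (a point): Very end of the rounded point of the hook's wire. Hook axes.
- hook_arc_centre (a point): Centre of the hook's wire arc: 50 mm along +y from the handle axis, 14 mm above the underside. Hook axes.
- hook: The locking hook; origin at the centre of the foot's underside. A round steel wire 7 mm thick, level, 14 mm above the underside, starts on the handle axis towards +x and curls anticlockwise (from above) about the point 50 mm to +y, radius 50 mm, through 150 degrees to a rounded point.
- cup: Bystander: tin measuring cup with a handle, 72 mm across, 75 mm tall.
- hopper_ring: Bystander: brass hopper ring lying flat, 90 mm across, 22 mm tall.
- dish: Bystander: glazed white sample dish, 100 mm across, 30 mm tall.
- tamper: Bystander: turned ash tamping dowel standing upright, 42 mm across, 105 mm tall.
- scoop: Bystander: spoon-like seed scoop lying flat, 170 mm long.
- tin: Bystander: closed steel sample tin, 60 mm across, 70 mm tall.
- weight: Bystander: small brass weight, 44 mm across, 35 mm tall.
- lid_ring: The brass ring as a body; origin on the deck under its centre. Keeper: rigid block 24 wide, 12 thick, 24 mm tall, on the 50 mm circle; the face that stops the hook's point is 104 degrees anticlockwise of the ring, give or take 10: clamped anywhere there, not measured, to be felt. Holds at 25 N. A hood 10 mm long, 22.5 to 26.5 mm above the deck, overhangs the face.
Not all that is in view belongs to the job. What is shaped like the hook but green or pink is not meant.

How it is judged:
By the outcome, as a careful person would: the job done as asked, in the order asked, and still so for the second after the job is handed in, with the robot touching nothing.
It also fails if it takes over 72 s, if anything falls off the work surface, if the arm or the gripper's body presses on something with over 40 N, if the wrist force passes 120 N, or if a joint passes its speed limit or range.

ROBOT

A 6-joint arm with a two-finger parallel gripper is mounted at the origin on the work surface. World frame = base frame: x ahead of the robot, y to its left, z up, the work surface at z = 0. Lengths are in m, angles in degrees, forces in N, time in s.
With the tool pointing down it reaches from about 0.35 to 0.925 m from the base axis. Payload 6.4 kg.
Tool frame: the origin (TCP) lies midway between the tips of the shut fingers; the grasp point (between the pads) lies 19 mm behind it; z points along the fingers, y is the line along which they close (so a half turn about z gives the same grasp; the last joint's range is limited). The gripper opens to 85 mm and grips with 20 to 120 N. Pads are 22 mm wide; open, the fingers measure 114 mm over their backs; the gripper's body (76 mm by 85 mm) begins 54 mm behind the grasp point. The pads swing forward as they close: fully open they stand 13 mm farther back than shut.
Start: joints at [55.915, 14.043, 89.255, -0, 76.702, -9.975], TCP at [0.266, 0.593, 0.231] pointing down, gripper open.
Joint ranges: [-179.41, 179.41], [-58.25, 129.5], [7.25, 145.43], [-54.29, 234.29], [11.92, 165.04], [-157.13, 157.13]. Speed limits (degrees/s): [147.25, 147.25, 180, 180, 180, 180].

INTERFACE

Orientations are given as [roll, pitch, yaw] about the fixed x, y, z axes, in that order (R = Rz(yaw) Ry(pitch) Rx(roll)).
In Python, from bench import arm, gripper_to, ik, imaging, ticket, read_time_s, read_q, read_qvel, read_joint_efforts, read_eef_pos, read_tool_rot, read_force, read_ft_torque, read_finger_gap, read_grasp_force gives the robot as it stands. Calls block until the motion is done:
- arm.move_pose(position, orientation): joint-space move of the TCP to a pose.
- arm.move_straight(position, orientation=None, max_speed=0.15, until_force=None): straight line of the TCP; orientation=None keeps the orientation; max_speed is the mean speed in m/s. With until_force (N) it stops when the force on the tool has changed by that much, and returns True; else False.
- arm.movej(angles): joint-space move.
- gripper_to(opening, f_grip=None): finger opening in m; f_grip is the grip in N (None keeps the last); returns when the fingers have stopped.
- arm.wait(seconds).
- ik(position, orientation): joint angles nearest the present ones, or None.
- imaging.capture(name): name is "side" or "top" or "wrist"; returns the picture (384x512x3 uint8, red, green, blue); there is no depth.
- imaging.camera_model(name): a dict with "intrinsics" (3x3 intrinsics, pixels), "distortion" ([k1, k2, p1, p2, k3] as OpenCV has them; the pictures are not rectified), "rvec" (rotation vector, rad) and "tvec" (3), from world to camera coordinates, as OpenCV has them; the wrist camera has in their place "tool_from_camera" (4x4, takes a point from camera to tool coordinates, whose origin is the TCP and whose axes are the flange's). Camera axes: x right, y down, z forward; pixel columns grow to the right and rows downward; lengths in m; the calibration is good to about 2 mm. A picture is of the moment at which its call begins: read the wrist's pose just before it. camera_model takes no time and is no camera call.
A pose or a line that the arm cannot do raises arm.Unreachable and nothing moves.
- ticket.hand_in(): hands the job in; it is judged then, once.
Readings, each from a call of its own:
- read_time_s(): time.
- read_q(): joint angles.
- read_qvel(): joint speeds.
- read_joint_efforts(): joint torques, N m.
- read_eef_pos(): TCP position.
- read_tool_rot(): TCP orientation.
- read_force(): force on the tool from outside, world axes, zero at the start.
- read_ft_torque(): the same for the moment, N m.
- read_finger_gap(): finger opening in m.
- read_grasp_force(): force on a finger pad.
Only numpy, scipy, OpenCV 4.12 (cv2) and the standard library are available. Lean on these libraries where they do the work, as an engineer would, in place of code of your own. Each camera call takes 0.05 s, during which the arm holds its last target. There are 200 camera calls.

## Working session

There is one attempt and no reset: what is moved stays moved. The work goes in short steps, each a Python script; the robot and the scene stay as the last script left them, time stands still between calls to the robot, and variables do not carry over. Pictures are saved under pics/ and viewed, at most 14 in all, crops included, and the job is handed in when it is done.

```bash
mkdir -p pics; ls; python3 - <<'E'
from bench import *
import cv2,numpy as np
ims=[imaging.capture(n)[:,:,::-1] for n in("top","side")]
for n,i in zip(("top","side"),ims): cv2.imwrite(f"pics/{n}0.png",i)
for n in("top","side"):
  m=imaging.camera_model(n);print(n,m)
m=imaging.camera_model("wrist");print(m)
print(read_time_s(),read_tool_rot(),read_q())
E
```

```text
pics
top {'intrinsics': array([[348.95805784,   0.        , 252.37178839],
       [  0.        , 348.95805784, 191.30877878],
       [  0.        ,   0.        ,   1.        ]]), 'distortion': array([-0.04311014,  0.        ,  0.        ,  0.        ,  0.        ]), 'rvec': array([ 2.13813012, -2.16905368,  0.17854453]), 'tvec': array([-0.02637005,  0.56412108,  0.82585403])}
side {'intrinsics': array([[413.99728277,   0.        , 247.73143733],
       [  0.        , 413.99728277, 189.16073237],
       [  0.        ,   0.        ,   1.        ]]), 'distortion': array([-0.12563074,  0.        ,  0.        ,  0.        ,  0.        ]), 'rvec': array([ 2.26866978, -0.56392606,  0.23783209]), 'tvec': array([-0.50006792,  0.21106956,  1.00612319])}
{'intrinsics': array([[340.71454733,   0.        , 255.64709908],
       [  0.        , 340.71454733, 191.07389652],
       [  0.        ,   0.        ,   1.        ]]), 'distortion': array([-0.04308588,  0.        ,  0.        ,  0.        ,  0.        ]), 'tool_from_camera': array([[-7.19845264e-05, -9.49243474e-01, -3.14542242e-01,
         8.04962405e-02],
       [ 9.99999911e-01, -1.98788060e-04,  3.71059062e-04,
        -3.16338482e-04],
       [-4.14752635e-04, -3.14542187e-01,  9.49243404e-01,
        -1.43365715e-01],
       [ 0.00000000e+00,  0.00000000e+00,  0.00000000e+00,
         1.00000000e+00]])}
0.1 [-1.79899999e+02 -1.64786065e-02  1.55891981e+02] [ 5.59165509e+01  1.40796077e+01  8.93200552e+01 -1.12341864e-03
  7.67016809e+01 -9.97518510e+00]
```

View pics/top0.png

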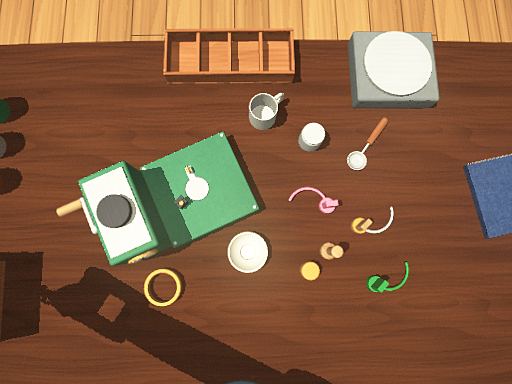

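View pics/side0.png

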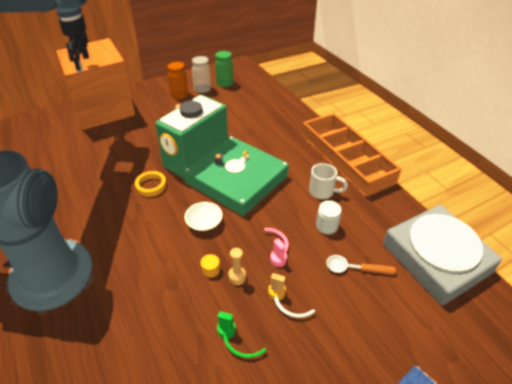

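The top view shows the wooden-handled hook at about (362,226) with its white wire ending near (393,208). The tester deck has corners at about (221,133), (258,209) and (175,247), the ring/keeper are at about (190,172) and (182,203). The pink and green hooks, at (327,205) and (378,284), are decoys. The side view agrees. Next I'll localize these roughly and take close wrist pictures.

```bash
cat > h.py <<'E'
from bench import *
import cv2,numpy as np
from scipy.spatial.transform import Rotation as R
def pose():
    T=np.eye(4);T[:3,:3]=R.from_euler('xyz',read_tool_rot(),degrees=True).as_matrix();T[:3,3]=read_eef_pos();return T
def cam(n,T=None):
    m=imaging.camera_model(n)
    if n=="wrist": W=T@m["tool_from_camera"]
    else:
        Rm=cv2.Rodrigues(m["rvec"])[0];W=np.eye(4);W[:3,:3]=Rm.T;W[:3,3]=-Rm.T@m["tvec"]
    return m["intrinsics"],m["distortion"],W
def ray(c,px):
    K,D,W=c
    p=cv2.undistortPoints(np.array(px,float).reshape(-1,1,2),K,D)[:,0]
    return W[:3,3],np.c_[p,np.ones(len(p))]@W[:3,:3].T
def plane(c,px,z):
    o,d=ray(c,px);return o+d*((z-o[2])/d[:,2])[:,None]
def proj(c,P):
    K,D,W=c;Ri=W[:3,:3].T
    return cv2.projectPoints(np.array(P,float).reshape(-1,3),cv2.Rodrigues(Ri)[0],-Ri@W[:3,3],K,D)[0][:,0]
E
python3 - <<'E'
from h import *
c=cam("top");np.set_printoptions(precision=4,suppress=True)
print(c[2][:3,3])
print("deck",plane(c,[(221,133),(258,209),(175,247),(143,168)],.05))
print("ringkeeper",plane(c,[(190,172),(182,203)],.064))
print("hook tip,wire",plane(c,[(393,208),(378,233)],.014)); print("foot",plane(c,[(358,226)],.02))
print("handle",plane(c,[(366,224)],.068))
for y in (0,90,155.9): 
  for p in ([.35,-.1,.3],): print(y,ik(p,[180,0,y]))
E
```

```text
[ 0.4368 -0.0175  0.8999]
deck [[ 0.7123  0.0426  0.05  ]
 [ 0.5186 -0.0474  0.05  ]
 [ 0.4296  0.1538  0.05  ]
 [ 0.6245  0.2365  0.05  ]]
ringkeeper [[0.61   0.1173 0.064 ]
 [0.5342 0.1357 0.064 ]]
hook tip,wire [[ 0.5194 -0.398   0.014 ]
 [ 0.456  -0.3542  0.014 ]]
foot [[ 0.4744 -0.3015  0.02  ]]
handle [[ 0.4768 -0.3058  0.068 ]]
0 [-33.9646 -31.834  122.8175  -0.      89.0165  56.0354]
90 [-33.9646 -31.834  122.8175   0.      89.0165 -33.9646]
155.9 [-33.9646 -31.834  122.8175   0.      89.0165 -99.8646]
```

```bash
python3 - <<'E'
from h import *
np.set_printoptions(precision=4,suppress=True)
arm.move_pose([.586,.083,.26],[180,0,114]);arm.wait(.2)
T=pose();im=imaging.capture("wrist");np.save("T_t.npy",T);cv2.imwrite("pics/wt.png",im[:,:,::-1]);print(T)
arm.move_pose([.453,-.364,.20],[180,0,-50+180-180]);arm.wait(.2)
T=pose();im=imaging.capture("wrist");np.save("T_h.npy",T);cv2.imwrite("pics/wh.png",im[:,:,::-1]);print(T,read_time_s())
E
```

```text
[[-0.4077  0.9131 -0.0001  0.5859]
 [ 0.9131  0.4077  0.0001  0.0836]
 [ 0.0001 -0.0001 -1.      0.2599]
 [ 0.      0.      0.      1.    ]]
[[ 0.6437 -0.7653  0.0001  0.4534]
 [-0.7653 -0.6437 -0.     -0.3635]
 [ 0.0001 -0.     -1.      0.2001]
 [ 0.      0.      0.      1.    ]] 4.5333
```

View pics/wt.png

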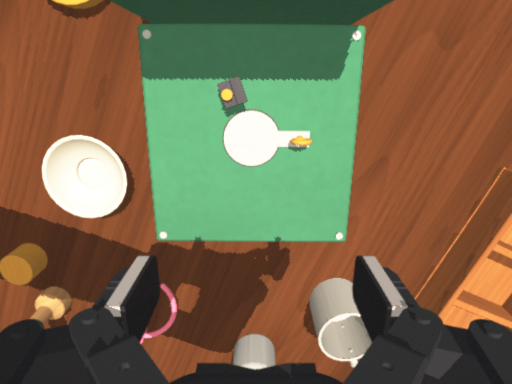

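View pics/wh.png

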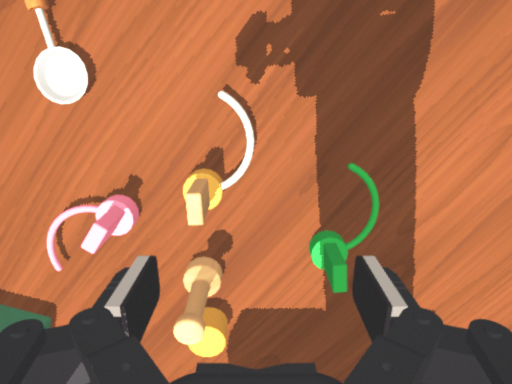

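The tester view shows the brass ring at about (302,141), the lid disc at (251,138), the keeper with a brass knob at (232,92), and the deck's front corners near (156,241) and (347,241). The hook view shows the foot at (202,190), paddle top at (196,210) and wire tip at (221,93). Now I'll take measurements from masks.

```bash
python3 - <<'E'
from h import *
from scipy.optimize import least_squares
np.set_printoptions(precision=4,suppress=True)
im=cv2.imread("pics/wh.png");c=cam("wrist",np.load("T_h.npy"))
hsv=cv2.cvtColor(im,cv2.COLOR_BGR2HSV)
m=((hsv[...,1]<60)&(hsv[...,2]>140)).astype(np.uint8);m[:80]=0;m[200:]=0;m[:,:205]=0;m[:,270:]=0
ys,xs=np.nonzero(m);print(len(xs))
P=plane(c,np.c_[xs,ys],.014)[:,:2]
f=lambda p:np.hypot(*(P-p[:2]).T)-p[2]
s=least_squares(f,[*P.mean(0),.05]);print("circ",s.x,np.std(s.fun))
ctr=s.x[:2];a=np.degrees(np.unwrap(np.arctan2(*(P-ctr).T[::-1])%(2*np.pi)));print("angles",np.percentile(a,[0,.5,99.5,100]))
# foot, brass & paddle
for lo,hi in (((18,130,120),(30,255,255)),((14,60,150),(26,150,255))):
  q=cv2.inRange(hsv,lo,hi);q[:160]=0;q[235:]=0;q[:,:175]=0;q[:,235:]=0
  ys,xs=np.nonzero(q);print(len(xs),xs.min(),xs.max(),ys.min(),ys.max(),cv2.minAreaRect(np.c_[xs,ys].astype(np.float32)))
cv2.imwrite("pics/c1.png",np.hstack([cv2.resize(im[80:240,160:280],None,fx=3.3,fy=3.3),cv2.resize(cv2.imread("pics/wt.png")[70:200,200:330],None,fx=3,fy=4.06)])[:600,:800])
im=cv2.imread("pics/wt.png");c=cam("wrist",np.load("T_t.npy"));hsv=cv2.cvtColor(im,cv2.COLOR_BGR2HSV)
g=cv2.inRange(hsv,(45,60,40),(90,255,255));g[:90]=0;g[:,:120]=0;g[:,400:]=0;g[243+5:]=0
def line(pts):
  vx,vy,x,y=cv2.fitLine(np.array(pts,np.float32),cv2.DIST_HUBER,0,.01,.01)[:,0];return np.array([x,y]),np.array([vx,vy])
rows=range(130,225);L=[];Rr=[]
for r in rows:
  k=np.nonzero(g[r])[0];L.append(plane(c,[(k.min()-.5,r)],.05)[0,:2]);Rr.append(plane(c,[(k.max()+.5,r)],.05)[0,:2])
B=[plane(c,[(x,np.nonzero(g[:,x])[0].max()+.5)],.05)[0,:2] for x in range(175,330)]
for n,e in (("L",L),("R",Rr),("B",B)):
  p,d=line(e);print(n,p,np.degrees(np.arctan2(d[1],d[0])))
  globals()[n+"_"]=(p,d)
def X(a,b):
  t=np.linalg.solve(np.c_[a[1],-b[1]],b[0]-a[0]);return a[0]+t[0]*a[1]
A=X(L_,B_);C=X(R_,B_);w=np.linalg.norm(C-A);print("corners",A,C,w)
ex=(C-A)/w;ey=np.array([-ex[1],ex[0]]);o=(A+C)/2+.12*ey;print("origin",o,"yaw",np.degrees(np.arctan2(ex[1],ex[0])))
def tf(p):return np.c_[(p-o)@ex,(p-o)@ey]*1e3
w=((hsv[...,1]<60)&(hsv[...,2]>150)).astype(np.uint8);w[:100]=0;w[180:]=0;w[:,:215]=0;w[:,276:]=0
ys,xs=np.nonzero(w);print("disc",tf(plane(c,np.c_[xs,ys],.052)[:,:2].mean(0)[None]),len(xs))
b=cv2.inRange(hsv,(14,110,110),(32,255,255));b[:128]=0;b[155:]=0;b[:,:285]=0;b[:,320:]=0
ys,xs=np.nonzero(b);print(len(xs),xs.min(),xs.max(),ys.min(),ys.max())
for z in(.064,.075):
  t=tf(plane(c,np.c_[xs,ys],z)[:,:2]);print("ring",z,t.min(0),t.max(0),t.mean(0))
E
```

```text
872
circ [ 0.5108 -0.3455  0.0501] 0.0020805480055051282
angles [153.6473 154.6689 284.7958 285.8203]
351 183 222 173 209 ((203.11326599121094, 188.96983337402344), (40.017574310302734, 31.926189422607422), 23.749492645263672)
535 183 232 179 225 ((201.14625549316406, 197.54466247558594), (33.35363006591797, 58.559173583984375), 36.63410949707031)
L [0.4904 0.0184] -66.36174
R [0.689  0.1072] -66.33915
B [ 0.5898 -0.0194] 24.098412
corners [ 0.5205 -0.0504] [0.7191 0.0385] 0.21759398
origin [0.5708 0.1036] yaw 24.098415
disc [[-0.1052 -1.7067]] 2506
139 291 311 136 144
ring 0.064 [41.0276 -5.7646] [61.1726  2.2919] [51.0619 -2.4114]
ring 0.075 [39.8887 -3.7397] [59.3806  4.0556] [49.5977 -0.4952]
```

View pics/c1.png

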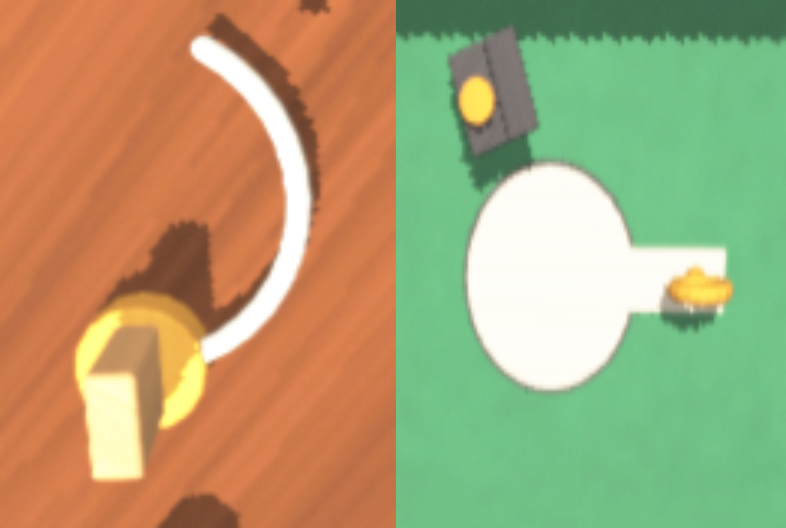

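```bash
python3 - <<'E'
from h import *
np.set_printoptions(precision=4,suppress=True)
c=cam("wrist",np.load("T_h.npy"));ctr=np.array([.5108,-.3455])
def cr(x,y):return (x/3.3+160-.35,y/3.3+80-.35)
f=plane(c,[cr(140,360)],.02)[0,:2];d=f-ctr;print("foot",f,np.hypot(*d),np.degrees(np.arctan2(d[1],d[0]))+90)
pt=plane(c,[cr(90,374),cr(133,374),cr(143,478),cr(97,480)],.068)[:,:2];print(pt,pt.mean(0))
e=pt[3]-pt[0]+pt[2]-pt[1];print("paddle y dir",np.degrees(np.arctan2(-e[1],-e[0]))-90,np.linalg.norm(e)/2)
d=pt.mean(0)-ctr;print(np.hypot(*d),np.degrees(np.arctan2(d[1],d[0]))+90)
t=plane(c,[cr(193,43)],.014)[0,:2]-ctr;print("tip",np.hypot(*t),np.degrees(np.arctan2(t[1],t[0]))-60)
E
```

```text
foot [ 0.4792 -0.3111] 0.04667855470152851 222.54548467066445
[[ 0.4908 -0.3167]
 [ 0.4822 -0.3239]
 [ 0.4625 -0.3022]
 [ 0.4715 -0.2938]] [ 0.4767 -0.3092]
paddle y dir -138.86868716645594 0.02962170912329554
0.04980980533943372 223.1441258256608
tip 0.050047561607740126 -134.14104817038134
```

```bash
python3 - <<'E'
from h import *
np.set_printoptions(precision=4,suppress=True)
O=[180,0,-47];h=[.4775,-.3098]
gripper_to(.045,30)
arm.move_pose([*h,.12],O)
arm.move_straight([*h,.027],O,max_speed=.1)
gripper_to(.0,30);print(read_finger_gap(),read_grasp_force(),read_force())
gripper_to(.0,70);print(read_finger_gap(),read_grasp_force())
arm.move_straight([*h,.17],O,max_speed=.12);arm.wait(.1)
T=pose();im=imaging.capture("wrist");np.save("T_g.npy",T);cv2.imwrite("pics/wg.png",im[:,:,::-1])
print(read_time_s(),read_eef_pos(),read_force(),read_finger_gap())
E
```

```text
0.013657200940888539 35.94687759876251 [-0.2828  0.6516  3.0829]
0.013529906633783482 68.43356966972351
8.6583 [ 0.4772 -0.3095  0.1691] [-0.156   0.1199 -1.1459] 0.013069714326050745
```

View pics/wg.png

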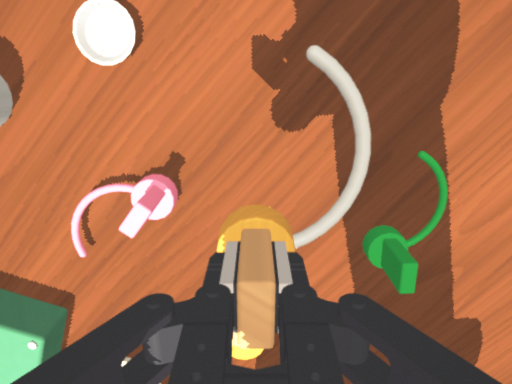

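The hook is held squarely: wire from (300,240) round to the tip at (312,52), paddle between the pads. I'll fit the wire in the tool frame.

```bash
python3 - <<'E'
from h import *
from scipy.optimize import least_squares
np.set_printoptions(precision=4,suppress=True)
im=cv2.imread("pics/wg.png");T=np.load("T_g.npy");c=cam("wrist",T)
hsv=cv2.cvtColor(im,cv2.COLOR_BGR2HSV)
m=((hsv[...,1]<60)&(hsv[...,2]>100)).astype(np.uint8);m[248:]=0;m[:,:296]=0;m[:,380:]=0
n,l,s,_=cv2.connectedComponentsWithStats(m);k=1+s[1:,4].argmax();ys,xs=np.nonzero(l==k);print(s[k])
for z in(.010,.013,.016):
  P=plane(c,np.c_[xs,ys],T[2,3]-z);Q=(P-T[:3,3])@T[:3,:3]
  q=Q[:,:2]*1000
  s_=least_squares(lambda p:np.hypot(*(q-p[:2]).T)-p[2],[50,0,50]);ct=s_.x[:2]
  # radius fixed
  s2=least_squares(lambda p:np.hypot(*(q-p[:2]).T)-50,[50,0]);
  a=np.degrees(np.arctan2(*(q-s2.x).T[::-1]));print(z,s_.x,s2.x,np.sort(a)[[0,3,-4,-1]],np.std(s_.fun))
E
```

```text
[ 296   45   75  203 3703]
0.01 [48.9529 -0.1494 49.2448] [48.9354 -1.0459] [ 27.3846  27.583  155.5304 156.0273] 2.0601478953179497
0.013 [48.3239 -0.1562 50.2091] [48.3289  0.0925] [ 26.2288  26.4417 156.6733 157.1788] 2.1004873396218473
0.016 [47.695  -0.163  51.1733] [47.7235  1.2349] [ 25.0526  25.2745 157.7953 158.3089] 2.140826783923018
```

```bash
cat >> h.py <<'E'
import json
YAW=24.1; TIP=63.7
O0=np.array([.5713,.1024])
def target(tip,z,o=O0,C=(.0483,0.)):
    psi=YAW+tip-TIP+90; r=np.radians(psi)
    x=np.array([np.cos(r),np.sin(r)]);y=np.array([np.sin(r),-np.cos(r)])
    p=o-C[0]*x-C[1]*y
    return [*p,z],[180,0,psi]
E
python3 - <<'E'
from h import *
np.set_printoptions(precision=4,suppress=True)
p,o=target(-24,.17);arm.move_pose(p,o)
p[2]=.081;arm.move_straight(p,o,max_speed=.1);arm.wait(.2)
T=pose();im=imaging.capture("wrist");np.save("T_e.npy",T);cv2.imwrite("pics/we.png",im[:,:,::-1])
print(p,o,read_time_s(),read_eef_pos(),read_force(),read_tool_rot())
E
```

```text
[np.float64(0.5280371219804364), np.float64(0.08092412084536801), 0.081] [180, 0, 26.4] 11.4167 [0.5284 0.0809 0.0816] [-0.1775  0.0295 -0.7395] [179.9672  -0.0554  26.403 ]
```

View pics/we.png

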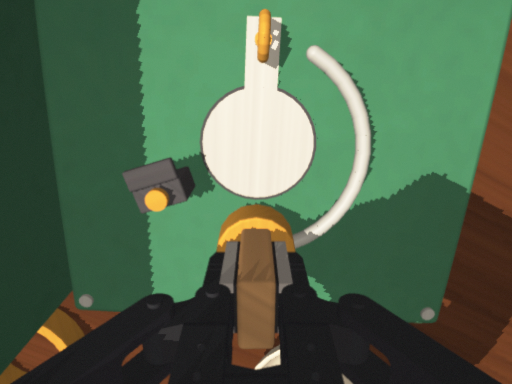

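The view shows the wire clear of the lid disc, the tip at (313,51), the ring edge-on at (264,35) and the disc at (258,142). I'll measure the ring relative to the wire in this same view.

```bash
python3 - <<'E'
from h import *
np.set_printoptions(precision=2,suppress=True)
im=cv2.imread("pics/we.png");T=np.load("T_e.npy");c=cam("wrist",T);hsv=cv2.cvtColor(im,cv2.COLOR_BGR2HSV)
o=O0;r=np.radians(YAW);ex=np.array([np.cos(r),np.sin(r)]);ey=np.array([-ex[1],ex[0]])
tf=lambda P:np.c_[(P[:,:2]-o)@ex,(P[:,:2]-o)@ey]*1e3
w=((hsv[...,1]<70)&(hsv[...,2]>130)).astype(np.uint8);w[:104]=0;w[205:]=0;w[:,:195]=0;w[:,320:]=0
l=cv2.connectedComponentsWithStats(w)[1];ys,xs=np.nonzero(l==l[150,258])
cnt=max(cv2.findContours((l==l[150,258]).astype(np.uint8),0,1)[0],key=cv2.contourArea)
(e,ax,an)=cv2.fitEllipse(cnt[cnt[:,0,1]>108]);print("disc px",e,ax,"tester",tf(plane(c,[e],.05)))
b=cv2.inRange(hsv,(10,120,90),(32,255,255));b[70:]=0;b[:,:245]=0;b[:,285:]=0
ys,xs=np.nonzero(b);print(len(xs),xs.min(),xs.max(),ys.min(),ys.max())
for z in(.064,.075):
  print("ring",z,tf(plane(c,[(xs[ys==ys.min()].mean(),ys.min()-.5),(xs[ys==ys.max()].mean(),ys.max()+.5),(xs.min()-.5,35),(xs.max()+.5,35)],z)))
# predicted
for y in (0,):
  pts=[];
  for a in np.radians(range(0,360,45)):
    for s in (-2.5,2.5): pts.append([*(o+ex*(.05+.011*np.cos(a))+ey*s*1e-3),.064+.011*np.sin(a)])
  q=proj(c,pts);print("pred ring px",q.min(0),q.max(0))
m=((hsv[...,1]<70)&(hsv[...,2]>95)).astype(np.uint8);m[248:]=0;m[:,:302]=0;m[:,380:]=0
l=cv2.connectedComponentsWithStats(m)[1];ys,xs=np.nonzero(l==l[130,362]);zt=T[2,3]-.013
P=tf(plane(c,np.c_[xs,ys],zt))
from scipy.optimize import least_squares
s=least_squares(lambda p:np.hypot(*(P-p[:2]).T)-p[2],[0,0,50]);print("wire",s.x,len(xs))
a=np.degrees(np.arctan2(*(P-s.x[:2]).T[::-1]));print("ang",a.min(),a.max(), "R near tip",np.hypot(*P[(a>-45)&(a<-28)].T).mean())
E
```

```text
disc px (257.62054443359375, 141.766357421875) (110.9138412475586, 111.20372772216797) tester [[ 1.88 -1.58]]
634 255 271 9 61
ring 0.064 [[61.97 -1.93]
 [40.42 -2.05]
 [51.23  1.94]
 [51.53 -5.48]]
ring 0.075 [[59.97 -1.74]
 [39.88 -1.86]
 [49.96  1.86]
 [50.24 -5.05]]
pred ring px [252.16  10.52] [265.9   64.89]
wire [ 0.16 -0.35 50.24] 3819
ang -151.19872355287933 -23.77055391335531 R near tip 50.53029200548167
```

```bash
cat >> h.py <<'E'
r_=np.radians(YAW);EX=np.array([np.cos(r_),np.sin(r_)]);EY=np.array([-EX[1],EX[0]])
O1=O0+.0012*EX-.0013*EY
def tforce():
    f=np.array(read_force());return np.array([f[:2]@EX,f[:2]@EY,f[2]])
E
python3 - <<'E'
from h import *
np.set_printoptions(precision=3,suppress=True)
p,o=target(-24,.081,O1);arm.move_straight(p,o,max_speed=.03);arm.wait(.1);b=tforce();print("base",b)
p[2]=.072;hit=arm.move_straight(p,o,max_speed=.012,until_force=2.5);z=read_eef_pos()[2];print(hit,z,tforce())
z+=.0012
p[2]=z;arm.move_straight(p,o,max_speed=.02);arm.wait(.1);b=tforce();print("base",b,z)
for t in range(-22,-9,3):
  p,o=target(t,z,O1);h=arm.move_straight(p,o,max_speed=.03,until_force=5);f=tforce()-b;print(t,h,f)
  if h:break
arm.wait(.1)
T=pose();im=imaging.capture("wrist");np.save("T_f.npy",T);cv2.imwrite("pics/wf.png",im[:,:,::-1]);cv2.imwrite("pics/wf2.png",cv2.resize(im[0:150,180:380,::-1],None,fx=4,fy=4))
json.dump(dict(z=z,b=list(b)),open("s.json","w"));print(read_time_s(),read_eef_pos(),p)
E
```

```text
base [ 0.233  0.234 -1.055]
True 0.07763293533852103 [-0.605  0.048  4.7  ]
base [-0.545 -0.607 -0.905] 0.07883293533852104
-22 False [0.475 0.835 0.588]
-19 False [ 0.681  1.413 -0.661]
-16 False [ 0.568  0.176 -0.586]
-13 False [ 0.763 -0.112 -0.347]
-10 False [-0.701  0.066 -0.574]
13.9667 [0.536 0.071 0.079] [np.float64(0.5361439303571511), np.float64(0.07039912090070548), np.float64(0.07883293533852104)]
```

View pics/wf2.png

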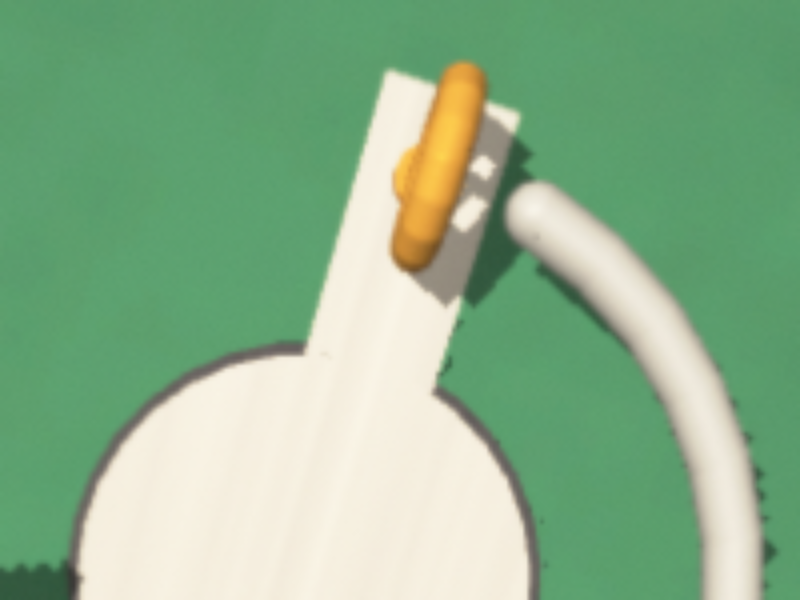

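The tip at crop (540,210) is heading into the ring (middle at about (438,170)) with about 0.4 mm predicted offset. I'll continue the swing under force watch.

```bash
python3 - <<'E'
from h import *
np.set_printoptions(precision=2,suppress=True)
s=json.load(open("s.json"));z=s["z"];b=np.array(s["b"])
for t in range(-8,85,4):
  p,o=target(t,z,O1);h=arm.move_straight(p,o,max_speed=.025,until_force=5);f=tforce()-b;print(t,h,f)
  if h or np.hypot(*f[:2])>5:break
arm.wait(.1);print(tforce()-b)
T=pose();im=imaging.capture("wrist");np.save("T_i.npy",T);cv2.imwrite("pics/wi.png",im[:,:,::-1]);print(read_time_s(),read_finger_gap(),read_ft_torque())
E
```

```text
-8 False [ 0.45  0.68 -0.95]
-4 False [ 0.77  0.48 -0.68]
0 False [1.25 0.44 0.11]
4 False [ 1.35  0.98 -0.09]
8 False [ 0.1  -0.08 -0.82]
12 False [ 0.51 -0.07 -0.01]
16 False [1.4  0.42 0.98]
20 False [0.51 1.62 0.79]
24 False [ 1.45  0.72 -0.39]
28 False [-0.42  0.83 -0.03]
32 False [0.61 0.53 0.22]
36 False [ 0.25  1.56 -0.07]
40 False [-0.26 -0.06 -0.02]
44 False [ 0.82  1.19 -1.01]
48 False [ 0.43  0.85 -0.18]
52 False [ 1.05 -0.19 -0.74]
56 False [ 1.7   1.42 -0.16]
60 False [ 0.19  1.64 -1.38]
64 False [ 0.93  1.03 -0.57]
68 False [1.56 1.62 0.6 ]
72 False [ 1.23  0.61 -0.28]
76 False [-0.09  0.46 -0.12]
80 False [ 0.4  -0.29 -0.81]
84 False [-0.75  1.24 -0.68]
[ 0.95  0.66 -0.99]
20.8833 0.013362091479092465 [-0.05  0.02  0.05]
```

View pics/wi.png

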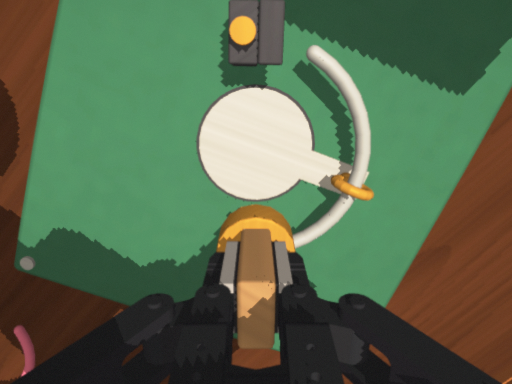

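The wire is through the ring (350,185) with no contact, the tip is at (313,52), short of the hood edge at x≈284. I'll firm up the grip, lower to just above the deck, and feel for the keeper.

```bash
cat >> h.py <<'E'
def avg(n=6):
    v=[]
    for _ in range(n): arm.wait(.03);v.append(tforce())
    return np.mean(v,0)
def tang(f,t):
    a=np.radians(t-90);return f[0]*np.cos(a)+f[1]*np.sin(a)
E
python3 - <<'E'
from h import *
np.set_printoptions(precision=2,suppress=True)
s=json.load(open("s.json"));z=s["z"]
gripper_to(0,115);b0=avg()
p,o=target(84,z-.003,O1);hit=arm.move_straight(p,o,max_speed=.006,until_force=2);z=read_eef_pos()[2]+.0005;print(hit,z,avg()-b0)
p[2]=z;arm.move_straight(p,o,max_speed=.01);b=avg();print(b-b0)
t=84
while t<117:
  t+=1;p,o=target(t,z,O1);h=arm.move_straight(p,o,max_speed=.012,until_force=3)
  f=tforce()-b
  if h or np.hypot(*f[:2])>2.5:
    f=avg()-b;print(t,h,f,tang(f,t))
    if np.hypot(*f[:2])>2: break
json.dump(dict(z=z,b=list(b),t=t),open("s.json","w"));print(read_time_s(),read_eef_pos(),p,read_tool_rot(),o,read_finger_gap())
E
```

```text
True 0.07825824759695169 [ 0.18 -0.13  6.64]
[-0.35  0.34  0.15]
110 False [ 1.96  0.57 -0.14] 2.0333132867530215
29.0667 [0.62 0.09 0.08] [np.float64(0.618427605580802), np.float64(0.08550100130311736), np.float64(0.07825824759695169)] [179.98   0.02 160.39] [180, 0, 160.39999999999998] 0.01286359445537203
```

```bash
python3 - <<'E'
from h import *
np.set_printoptions(precision=2,suppress=True)
s=json.load(open("s.json"));z=s["z"];b=np.array(s["b"]);t=s["t"]
k=[]
while t<116:
  t+=.2;p,o=target(t,z,O1);arm.move_straight(p,o,max_speed=.01)
  f=avg(5)-b;g=tang(f,t);k.append((round(t,1),*np.round(f,1),round(g,1)))
  if g>7.4 or np.linalg.norm(f)>10:break
print(*k,sep="\n")
for _ in range(3): arm.wait(.2);print("hold",avg(5)-b)
T=pose();im=imaging.capture("wrist");np.save("T_k.npy",T);cv2.imwrite("pics/wk.png",im[:,:,::-1])
s["t"]=t;json.dump(s,open("s.json","w"));print(read_time_s(),read_finger_gap())
E
```

```text
(110.2, np.float64(3.1), np.float64(1.2), np.float64(-0.4), np.float64(3.4))
(110.4, np.float64(3.4), np.float64(1.4), np.float64(-0.4), np.float64(3.7))
(110.6, np.float64(5.0), np.float64(1.0), np.float64(-0.4), np.float64(5.1))
(110.8, np.float64(5.5), np.float64(1.2), np.float64(-0.0), np.float64(5.6))
(111.0, np.float64(5.7), np.float64(1.6), np.float64(-0.8), np.float64(5.9))
(111.2, np.float64(6.0), np.float64(1.7), np.float64(-0.3), np.float64(6.2))
(111.4, np.float64(6.3), np.float64(1.5), np.float64(-1.1), np.float64(6.4))
(111.6, np.float64(6.5), np.float64(1.8), np.float64(-0.6), np.float64(6.7))
(111.8, np.float64(6.4), np.float64(2.0), np.float64(-1.1), np.float64(6.7))
(112.0, np.float64(7.2), np.float64(2.2), np.float64(-1.1), np.float64(7.5))
hold [ 6.99  2.13 -0.97]
hold [ 6.55  2.29 -0.9 ]
hold [ 7.36  1.91 -0.6 ]
34.3833 0.012571095698052256
```

View pics/wk.png

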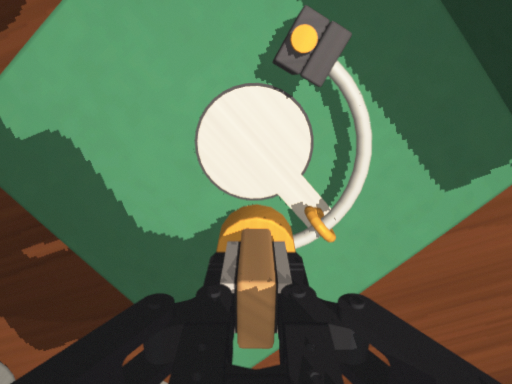

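The tip is under the hood against the keeper (about (335,65)) with the wire through the ring (318,222). Force is about 7.5 N. I'll press slightly more, hold, ease off, then set down and release.

```bash
python3 - <<'E'
from h import *
np.set_printoptions(precision=2,suppress=True)
s=json.load(open("s.json"));z=s["z"];b=np.array(s["b"]);t=s["t"]
for _ in range(4):
  t+=.2;p,o=target(t,z,O1);arm.move_straight(p,o,max_speed=.01);f=avg(6)-b;print("press",round(t,1),f,tang(f,t))
  if tang(f,t)>7.9:break
arm.wait(.4);f=avg(8)-b;print("hold",f,tang(f,t))
while t>109:
  t-=.2;p,o=target(t,z,O1);arm.move_straight(p,o,max_speed=.01);f=avg(4)-b
  if tang(f,t)<3:break
print("eased",round(t,1),f)
p[2]=z-.002;arm.move_straight(p,o,max_speed=.006,until_force=1.5);f=avg(4)-b;print("down",f,tang(f,t),read_eef_pos())
p=list(read_eef_pos())
gripper_to(.030,20);f=avg(3);print("rel",f-b)
p[2]+=.09;arm.move_straight(p,o,max_speed=.1)
arm.wait(.2);im=imaging.capture("wrist");cv2.imwrite("pics/wz.png",im[:,:,::-1]);np.save("T_z.npy",pose());print(read_time_s(),tforce())
E
```

```text
press 112.2 [ 7.3   2.56 -0.77] 7.72714752760776
press 112.4 [ 7.46  2.46 -0.71] 7.834853093226978
press 112.6 [ 7.67  2.9  -1.13] 8.195550275443432
hold [ 7.69  2.92 -0.94] 8.219872410409117
eased 109.8 [3.09 0.07 0.28]
down [-1.3   0.3   5.57] -1.1188029191434299 [0.62 0.09 0.08]
rel [ 0.47 -0.32  0.93]
43.8417 [-0.73 -0.09 -1.2 ]
```

View pics/wz.png

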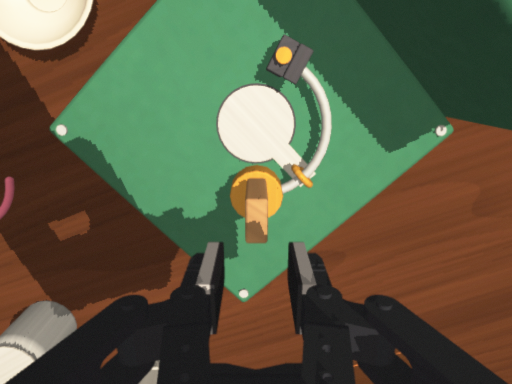

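Released and standing, wire through the ring and tip under the hood. However, setting down shed the preload, so contact isn't certain. I'll regrip lightly (torque-limited), nudge it to contact, and release without easing.

```bash
python3 - <<'E'
from h import *
np.set_printoptions(precision=2,suppress=True)
t=109.8;P=list(read_eef_pos());o=[180,0,target(t,0,O1)[1][2]]
b=avg(5)
z=P[2]-.0895
P[2]=z;arm.move_straight(P,o,max_speed=.08);print("at",avg(3)-b)
gripper_to(0,25);f=avg(4)-b;print("grip",f,tang(f,t),read_finger_gap())
while t<113.5:
  t+=.3;p,o=target(t,z,O1);arm.move_straight(p,o,max_speed=.012);f=avg(4)-b;g=tang(f,t);print(round(t,1),f,round(g,2))
  if g>3:break
gripper_to(.030,20);print("rel",avg(3)-b)
p=list(read_eef_pos());p[2]+=.09;arm.move_straight(p,o,max_speed=.1)
arm.wait(.2);T=pose();im=imaging.capture("wrist");cv2.imwrite("pics/wy.png",im[:,:,::-1])
print(read_time_s(),tforce())
# compare hook/keeper spacing: before vs after, on planes
for n,T in(("wz",np.load("T_z.npy")),("wy",T)):
  i=cv2.imread(f"pics/{n}.png");h=cv2.cvtColor(i,cv2.COLOR_BGR2HSV);c=cam("wrist",T)
  m=cv2.inRange(h,(10,90,90),(32,255,255));m[:160]=0;m[250:]=0;m[:,:225]=0;m[:,286:]=0
  ys,xs=np.nonzero(m);q=plane(c,[(xs.mean(),ys.mean())],.09)[0,:2]-O1;print(n,len(xs),"handle tester mm",q@EX*1e3,q@EY*1e3)
E
```

```text
at [-0.3   0.01 -0.11]
grip [0.43 0.61 2.24] 0.6145594961858091 0.013821343975111375
110.1 [-1.38  1.24  4.67] -0.87
110.4 [-1.21  1.06  5.17] -0.76
110.7 [-0.58  1.27  5.01] -0.09
111.0 [0.07 1.44 4.67] 0.58
111.3 [0.57 1.3  4.92] 1.01
111.6 [1.58 1.55 5.22] 2.04
111.9 [2.45 1.18 5.16] 2.72
112.2 [3.08 1.57 4.7 ] 3.45
rel [-0.48  0.51 -0.22]
50.5583 [ 0.37  0.11 -0.23]
wz 2819 handle tester mm 33.44533494038714 -32.25973144980186
wy 2832 handle tester mm 35.20166487489521 -30.893096268060997
```

View pics/wy.png

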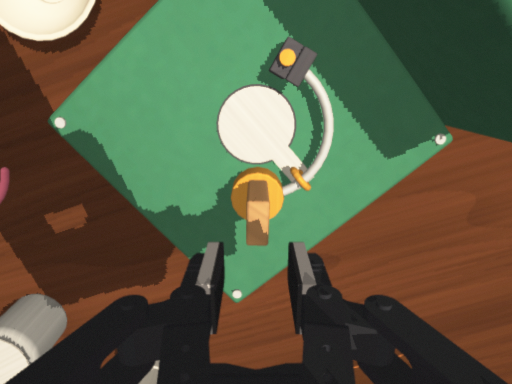

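The handle moved about 2 mm, so there had been a gap. The deck friction under the 5 N down load makes the contact reading ambiguous, so one more nudge with no downward load will confirm it.

```bash
python3 - <<'E'
from h import *
np.set_printoptions(precision=2,suppress=True)
t=112.2;P=list(read_eef_pos());o=[180,0,target(t,0,O1)[1][2]]
b=avg(4);z=P[2]-.089
P[2]=z;arm.move_straight(P,o,max_speed=.09)
gripper_to(0,30);f=avg(3)-b;print("grip",f,tang(f,t),read_finger_gap())
if f[2]>1.5:   # take off the down load
  p=list(read_eef_pos());
  for _ in range(4):
    z+=.0003;P[2]=z;arm.move_straight(P,o,max_speed=.01);f=avg(3)-b
    if f[2]<1:break
  print("lift",f,tang(f,t))
while t<115:
  if tang(f,t)>3.5:break
  t+=.3;p,o=target(t,z,O1);arm.move_straight(p,o,max_speed=.012);f=avg(3)-b;print(round(t,1),f,round(tang(f,t),2))
gripper_to(.030,20);print("rel",avg(2)-b)
p=list(read_eef_pos());p[2]+=.09;arm.move_straight(p,o,max_speed=.1)
arm.wait(.1);T=pose();im=imaging.capture("wrist");cv2.imwrite("pics/wx.png",im[:,:,::-1]);np.save("T_x.npy",T)
print(read_time_s())
i=im[:,:,::-1].copy();h=cv2.cvtColor(i,cv2.COLOR_BGR2HSV);c=cam("wrist",T)
m=cv2.inRange(h,(10,90,90),(32,255,255));m[:160]=0;m[250:]=0;m[:,:225]=0;m[:,286:]=0
ys,xs=np.nonzero(m);q=plane(c,[(xs.mean(),ys.mean())],.09)[0,:2]-O1;print("handle",q@EX*1e3,q@EY*1e3)
E
```

```text
grip [3.45 1.95 0.92] 3.935644943063546 0.013816899962216316
rel [ 0.01  0.51 -0.71]
53.7917
handle 35.006807949298135 -31.205063414985677
```

```bash
python3 - <<'E'
from h import *
print(ticket.hand_in(),read_time_s())
E
```

```text
the job is handed in; nothing more can be done
the job is handed in; nothing more can be done
```

I handed the job in at about 54 s: the hook went through the ring and was pressed against the keeper at about 8.2 N, then let go on the deck; I judged its point still against the keeper from a light regrip (about 3.9 N there), as the hood hides it from view.

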